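# Pack the blue-buttoned pipette for calibration

### The arm

A 7-joint arm with a two-finger parallel gripper is mounted at the origin on a cart in front of the work surface, level with it; the furniture and walls round the work are solid. World frame = base frame: x ahead of the robot, y to its left, z up, the work surface at z = 0. Lengths are in m, angles in rad, forces in N, time in s.
With the tool pointing down it reaches from about 0.425 to 0.875 m from the base axis. Payload 4.7 kg.
Tool frame: the origin (TCP) lies midway between the tips of the shut fingers; the grasp point (between the pads) lies 19 mm behind it (ctrl.grip_point_offset is the distance from the TCP to the grasp point, in m); z points along the fingers, y is the line along which they close (so a half turn about z gives the same grasp; the last joint's range is limited). The gripper opens to 87 mm and grips with 3 to 60 N. Pads are 19 mm wide; open, the fingers measure 117 mm over their backs; the gripper's body (75 mm by 190 mm) begins 51 mm behind the grasp point.
Start: joints at [-1.104, 0.321, -0.07, 1.45, 0.023, 1.371, -0.057], TCP at [0.284, 0.585, 0.223] pointing down, gripper open.
Joint ranges: [-2.86, 2.86], [-0.3, 2.09], [-1.38, 1.24], [0.06, 2.45], [-1.56, 4.7], [0.09, 2.05], [-2.69, 2.69]. Speed limits (rad/s): [2.57, 2.57, 3.14, 3.14, 3.14, 3.14, 3.14].

### API

Orientations are given as a rotation vector (axis times angle).
In Python, from bench import ctrl gives the robot as it stands.
- The arm moves only by the tool move_arm, never from a script. Its argument "increments" is text: rows parted by semicolons, each of 7 numbers parted by spaces: the shift along the world's x, y, z in mm, then the turn, a rotation vector about the world's x, y, z in degrees, then the closure in counts, from 0 (fully open) to 255 (shut). A call has exactly 8 rows; each row shifts and turns the commanded pose from where the row before left it; what a row does not reach is not made up. A row lasts 1/12 s, in which the tool goes at most 41.7 mm and 7.16 degrees, less where a joint would pass 70% of its speed; a pose out of reach is approached as far as the arm can. A call with a gripper value outside its range is refused whole. The fingers move at their own pace and stop on an object; "grip_force" is the grip in N (left out, the last holds). Time passes only in rows, so rows that do not move let the fingers close, or fill a call up. It gives the time, the measured TCP pose, the force, the opening and the grip force at its end, in the units of the state.
- ctrl.get_state(): the state, without advancing time (a new reading comes with each control period).
- ctrl.get_image(name): name is "scene" or "top"; returns a dict with "frame" (400x640x3 uint8, red, green, blue), "depth" (400x640 float32, m along the optical axis (not along the pixel's ray), 0 where there is no reading), "fx", "fy", "cx", "cy" (pixels), "position" and "orientation" of the camera in the world. Camera axes: x right, y down, z forward; pixel columns grow to the right and rows downward; lengths in m; the calibration is good to about 2 mm. A picture is of the moment at which its call begins.
- ctrl.close_job(): hands the job in; it is judged then, once.
Trained networks look in a picture, given as the dict that the camera call returned (one of the last four; its "shot" number tells which), for a name from the list of things; names that differ only in an ending like _2 or _b are one class to them, and where a whole thing is asked for, a point or a joint stands for the part that bears it (a point fixed in the world has none). Each returns a list of dicts, best first, with "score" (0 to 1); they miss things now and then, are a little off and sometimes report something else, mostly with a low value. They report only what shows in the picture. A call takes as long as a camera call.
- ctrl.find_in(target, picture): "centre" ([x, y, z] in m, in world coordinates, good to about 4 mm: the middle of the surface that is visible of it).
- ctrl.silhouettes(target, picture): "region" (400x640 bool, what is visible of it).
The state is a dict: "time": time; "joint_positions": joint angles; "qd": joint speeds; "joint_torque": joint torques, N m; "position": TCP position; "tool_rot": TCP orientation; "ft_force": force on the tool from outside, world axes, zero at the start; "torque": the same for the moment, N m; "grip_width": opening from 0.0 (shut) to 1.0 (fully open); "grip_force": force on a finger pad.
Only numpy, scipy, OpenCV 4.12 (cv2) and the standard library are available. Lean on these libraries where they do the work, as an engineer would, in place of code of your own. Each camera call takes 0.05 s, during which the arm holds its last target. There are 200 camera calls.

### The job

The micropipette with the blue plunger button is going away for calibration: draw it out of the leaning stand along its well and lay it gently, without letting it fall, in the open carrying case, nose in the narrow groove, so that it lies right down in its moulded bed. Then let go of it and close the lid fully. Do not pull at or knock the yellow- and red-buttoned pipettes, and leave the brown dropper bottle where it is.

Things in the scene. Friction and masses are not known exactly. Their poses are not given: they have to be found in the camera images.
- pip_blue: THE pipette to pack: white handle, grey shaft, blue plunger button; about 90 g. Frame: x along it from nose (-x) to button (+x), axis 12.5 mm up its z. Round handle, diameter 22 mm at x=-9 growing to 26 mm at x=+86, solid to x=+99; shaft 16 mm at x=-14 tapering to 8 mm at the nose, x=-109. Balance point x=+25. A finger hook points to +z at the button end (looks only).
- pip_blue_grip (a point): Point on the blue pipette's axis in the handle (x=+30 mm of its frame), near its balance point: the place to grip it, about 24 mm thick. Its axes are the pipette's.
- pip_blue_nose (a point): Centre of the blue pipette's nose end, on its axis (x=-109 mm of its frame).
- pip_yellow: Pipette of the same shape and frame with a yellow button, held fast in another well of the stand; not to be touched with force.
- pip_red: Pipette of the same shape and frame with a red button, held fast in another well of the stand; not to be touched with force.
- stand: White slotted stand on a grey foot 140x226x14 mm, fixed to the table. Origin: centre of the foot's underside. Three wells at y=-72, 0, +72 mm lean 40 deg from vertical towards its +x, rims 97 mm above the table; any pipette (41 deg) may be in any well, nose down, hook side to -x and up. The nose reaches 97 mm in, 2 mm play. Pull 120 mm or more along the pipette.
- case: Grey carrying case fixed on the table, 276 (x) x 130 (y) x 50 mm tall without lid, walls 3 mm, inside 124 mm wide. Origin: centre of its underside. Black moulded insert, deck 41 mm up with sloped lead-ins: shaft groove 18 mm wide at x=-135..-22 (floor 22.5 mm up), handle groove 31 mm wide at x=62..105 (floor 17 mm up); between them, x=-22..62, an open space (floor 4 mm up) for the fingers.
- case_seat (a point): Point in the case, x=+30, y=0, 30 mm above its underside: here pip_blue_grip must come to lie, with the pipette's x along the case's x (nose to the case's -x end). 6 to 9 mm play lengthwise, 2.5 mm sideways. Axes are the case's.
- case_hinge (a point): Middle of the lid's hinge line, 50 mm above the table on the case's -y long side; the line runs along the case's x.
- case_lid (a joint): Angle of the lid about its hinge, rad: 0 closed, starts wide open at 2.25 to 2.5, stop 2.62. Stiff friction hinge (0.15 N m): it stays wherever it is left, about 2 N at its free edge moves it. Two hold-downs inside clear a well-bedded pipette by 1.5 mm or more; one that lies proud keeps the lid from closing.
- lid_edge (a point): Middle of the lid's free edge on its outer face. The lid is a shallow tray, 276 (along the hinge) x 130 (hinge to free edge) x 16 mm deep, 150 g; its outer face lies 16 mm from the plane through hinge line and rim.
- dropper: Loose brown dropper bottle with a black cap, 32 mm across, 69 mm tall; bystander. Origin: centre of its underside.

How it is judged:
On the way, in this order (a step that is already met when the one before it is completed fails the run):
1. the blue-buttoned pipette is drawn out, its nose above the stand (height (world z) of pip_blue_nose above 0.11 m), for 0.1 s.
2. it lies down in its bed in the still open case, let go (x of pip_blue_grip in the frame of case_seat between -0.012 and 0.012 m and y of pip_blue_grip in the frame of case_seat between -0.005 and 0.005 m and z of pip_blue_grip in the frame of case_seat below 0.004 m and z of pip_blue_nose in the frame of case below 0.037 m and x of pip_blue_nose in the frame of case_seat below -0.11 m and value of joint case_lid above 0.7 rad and contact force between the fingers and pip_blue below 0.1 N and linear speed of pip_blue below 0.03 m/s), for 0.2 s.
At the end, for the whole second after the job is handed in: The blue-buttoned pipette lies at rest in its bed (within 12 mm lengthwise, 5 mm sideways, 4 mm in height of its seat, nose to the narrow groove) and the lid is closed to within 0.05 rad (x of pip_blue_grip in the frame of case_seat between -0.012 and 0.012 m and y of pip_blue_grip in the frame of case_seat between -0.005 and 0.005 m and z of pip_blue_grip in the frame of case_seat below 0.004 m and z of pip_blue_nose in the frame of case below 0.037 m and x of pip_blue_nose in the frame of case_seat below -0.11 m and value of joint case_lid below 0.05 rad and linear speed of pip_blue below 0.02 m/s); the robot touches nothing.
It fails at once if the yellow- or red-buttoned pipette is knocked or pulled with more than 15 N (contact force between any of pip_yellow, pip_red and anything else above 15 N).
It fails at once if the blue-buttoned pipette falls freely (faster than 0.5 m/s while not held) (contact force between the fingers and pip_blue below 0.05 N and linear speed of pip_blue above 0.5 m/s).
It fails at once if the dropper bottle is moved more than 20 mm or tipped (distance of dropper from where it was at the start of the episode above 0.02 m or angle between dropper's own z axis and vertical above 0.4 rad).
It also fails if it takes over 54 s, if anything falls off the work surface, if the arm or the gripper's body presses on something with over 40 N, if the wrist force passes 120 N, or if a joint passes its speed limit or range.

## Working session

There is one attempt and no reset: what is moved stays moved. The work goes in short steps, Python scripts to look and compute and a tool call to move; the robot and the scene stay as the last step left them, time stands still between calls to the robot, and variables do not carry over. Pictures are saved under pics/ and viewed, at most 10 in all, crops included, and the job is handed in when it is done.

Besides the shell and the picture viewer there is one more tool, called after "Request:" in YAML: its name, and indented under it one key for each argument. move_arm: Moves the arm, as the interface text tells. Its arguments: {"type":"object","properties":{"increments":{"type":"string"},"grip_force":{"type":"number"}},"required":["increments"]}

```bash
mkdir -p pics; cat > h.py <<'E'
import numpy as np, cv2
from bench import ctrl
from scipy.spatial.transform import Rotation as R
def rot(o):
    o=np.array(o,float)
    return o if o.shape==(3,3) else (R.from_rotvec(o).as_matrix() if o.size==3 else R.from_quat(o).as_matrix())
def cloud(p):
    d=p["depth"];v,u=np.mgrid[:d.shape[0],:d.shape[1]]
    c=np.stack([(u-p["cx"])/p["fx"]*d,(v-p["cy"])/p["fy"]*d,d],-1)
    return c@rot(p["orientation"]).T+np.array(p["position"])
def shot(n,fn=None):
    p=ctrl.get_image(n)
    if fn: cv2.imwrite("pics/"+fn,p["frame"][:,:,::-1])
    return p
E
python3 - <<'E'
from h import *
np.set_printoptions(precision=4,suppress=True)
s=ctrl.get_state();print(s)
P={n:shot(n,n+"0.png") for n in("scene","top")}
for n,p in P.items():
    print(n,p["position"],p["orientation"],p["fx"])
    np.savez(f"{n}0.npz",xyz=cloud(p),rgb=p["frame"])
    for t in("pip_blue","pip_yellow","pip_red","stand","case","case_lid","dropper"):
        for f in ctrl.find_in(t,p)[:2]: print(t,np.round(f["centre"],4),round(f["score"],2))
E
python3 -c "
import cv2,numpy as np
" 
```

```text
{'time': 0.0, 'joint_positions': array([-1.1039,  0.3218, -0.0701,  1.4517,  0.0226,  1.3708, -0.0569]), 'qd': array([-0.0003,  0.0008, -0.0007, -0.0004, -0.0021,  0.0007,  0.001 ]), 'joint_torque': array([ -0.0009, -49.128 ,  -0.4044, -31.2531,  -0.0639,   0.0436,
         0.0002]), 'position': array([0.2841, 0.584 , 0.2215]), 'tool_rot': array([-0.705 , -3.0611,  0.003 ]), 'ft_force': array([ 0.0409, -0.022 , -0.5607]), 'torque': array([-0.0266, -0.0127,  0.0569]), 'grip_force': 0.0, 'grip_width': 0.9985486207088974}
scene [ 0.1693 -0.5902  0.6241] [-2.176   0.4606 -0.262 ] 426.7829435556963
pip_blue [0.5197 0.2632 0.152 ] 0.85
pip_yellow [0.5662 0.1235 0.153 ] 0.77
pip_red [0.5372 0.1933 0.1499] 0.87
stand [0.4716 0.1394 0.0552] 0.83
case [ 0.5214 -0.1789  0.0443] 0.73
case_lid [ 0.4951 -0.2789  0.1178] 0.62
dropper [ 0.5698 -0.0038  0.0397] 0.81
top [0.3767 0.0534 1.1062] [-2.1382  2.1605 -0.1264] 411.4045439083705
pip_blue [0.5215 0.2656 0.1738] 0.57
pip_yellow [0.5649 0.1305 0.1782] 0.78
pip_yellow [0.5233 0.267  0.1743] 0.47
pip_red [0.5462 0.1981 0.1717] 0.89
stand [0.4768 0.175  0.0619] 0.74
case [ 0.5151 -0.2223  0.0502] 0.61
case_lid [ 0.4917 -0.2682  0.0898] 0.6
```

View pics/scene0.png

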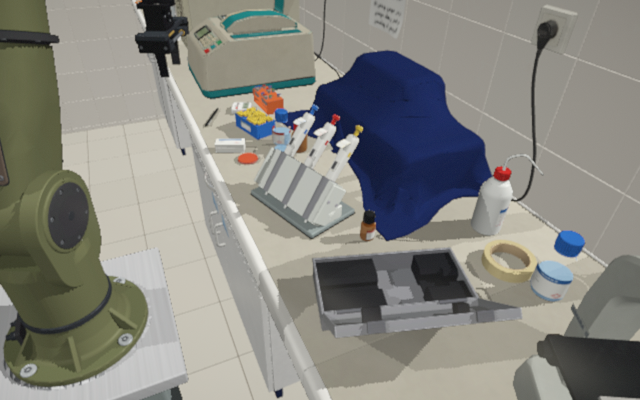

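View pics/top0.png

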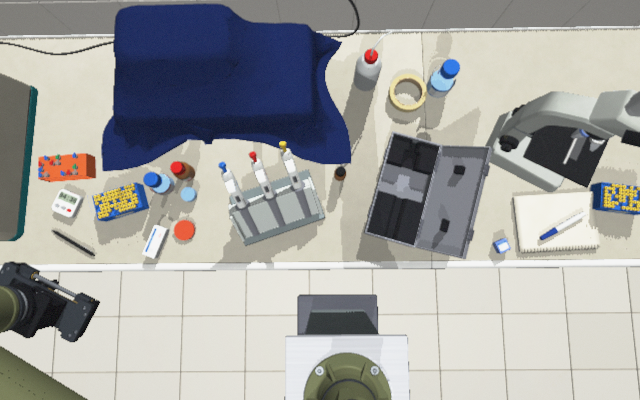

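The scene view shows the blue pipette at about (310,110), in the well farthest from the case, with red at (330,125) and yellow at (355,135). The case is open at about (395,285), its narrow groove at the left (near) end. In the top view, blue's button is at (222,165), and the case runs from (385,240) to (415,135) with its lid to the right. Next I'll fit the poses.

```bash
cat > m.py <<'E'
from h import *
np.set_printoptions(precision=4,suppress=True)
for n in("scene","top"):
    p=shot(n); X=cloud(p)
    C=p["position"]
    for t in("pip_blue","pip_red","pip_yellow"):
        r=ctrl.silhouettes(t,p)
        if not r: print(n,t,'none');continue
        m=cv2.erode(r[0]["region"].astype(np.uint8),np.ones((2,2)))>0
        q=X[m&(p["depth"]>0)]
        hsv=cv2.cvtColor(p["frame"],cv2.COLOR_RGB2HSV)[m&(p["depth"]>0)]
        b=hsv[:,1]>150
        med=np.median(q,0); w=q[(~b)&(np.linalg.norm(q-med,axis=1)<.12)]
        c=w.mean(0);d=np.linalg.svd(w-c,full_matrices=False)[2][0];d*=np.sign(d[2])
        print(n,t,len(q),"c",c,"d",d,"lean",np.degrees(np.arccos(d[2])),"az",np.degrees(np.arctan2(d[1],d[0])),"t",np.percentile((w-c)@d,[1,99]),"btn",q[b].mean(0) if b.any() else None)
    # case, lid
    for t in("case","case_lid","dropper"):
        r=ctrl.silhouettes(t,p)
        if not r: continue
        q=X[r[0]["region"]&(p["depth"]>0)]
        print(n,t,len(q),q.min(0),q.max(0))
        if t=="case":
            for lo,hi in((.046,.054),(.037,.044)):
                k=q[(q[:,2]>lo)&(q[:,2]<hi)]
                rc=cv2.minAreaRect((k[:,:2]*1000).astype(np.float32)); print(" rect",lo,len(k),rc,cv2.boxPoints(rc).tolist())
    np.savez(f"{n}0.npz",xyz=X,rgb=p["frame"])
    if n=="top":
        print("heights near y .15...35")
        for y in (.2,.25,.3,.35,.4):
            print(y,[(x,round(float(X[(abs(X[...,0]-x)<.01)&(abs(X[...,1]-y)<.01)][:,2].max(initial=-1)),3)) for x in(.5,.55,.6,.65,.7,.75)])
        print("beyond lid")
        for y in (-.3,-.35,-.4,-.45,-.5,-.55):
            print(y,[(x,round(float(X[(abs(X[...,0]-x)<.01)&(abs(X[...,1]-y)<.01)][:,2].max(initial=-1)),3)) for x in(.35,.4,.45,.5,.55,.6,.65)])
        # gripper
        g=X[(X[...,1]>.45)&(X[...,0]<.42)&(X[...,2]>.1)]
        k=g[g[:,2]<.42]; print("gripper",cv2.minAreaRect((k[:,:2]*1000).astype(np.float32)),rot(ctrl.get_state()["tool_rot"]))
E
python3 m.py
python3 - <<'E'
import cv2
a=cv2.imread('pics/top0.png')
cv2.imwrite('pics/c1.png',cv2.resize(a[120:270,340:500],None,fx=4,fy=4,interpolation=cv2.INTER_CUBIC))
E
```

```text
scene pip_blue 587 c [0.5185 0.2565 0.1453] d [0.6104 0.2089 0.764 ] lean 40.180399382467925 az 18.894354382004135 t [-0.0565  0.0696] btn [0.6028 0.3626 0.1414]
scene pip_red 498 c [0.5401 0.1874 0.1459] d [0.6001 0.2014 0.7742] lean 39.27156817358976 az 18.55475219818666 t [-0.0553  0.0515] btn [0.5843 0.2052 0.1917]
scene pip_yellow 603 c [0.563  0.1198 0.1455] d [0.6056 0.2006 0.7701] lean 39.637554609281615 az 18.327283987681213 t [-0.0555  0.0648] btn [0.6067 0.1379 0.1928]
scene case 12979 [ 0.3475 -0.3582 -0.0039] [ 0.737  -0.0114  0.1438]
 rect 0.046 1450 ((525.9580688476562, -165.71824645996094), (158.26856994628906, 280.6757507324219), 73.24020385742188) [[368.7622985839844, -201.02325439453125], [637.5155639648438, -281.9588928222656], [683.15380859375, -130.41323852539062], [414.40057373046875, -49.47760009765625]]
 rect 0.037 4089 ((525.4108276367188, -163.78759765625), (146.94309997558594, 274.3615417480469), 73.22525024414062) [[372.8629455566406, -194.5409698486328], [635.5494995117188, -273.72442626953125], [677.958740234375, -133.0342254638672], [415.27215576171875
[... 2032 characters left out ...]
0.006), (0.45, 0.005), (0.5, -1.0), (0.55, 0.134), (0.6, 0.14), (0.65, 0.004)]
-0.4 [(0.35, 0.004), (0.4, 0.028), (0.45, 0.005), (0.5, 0.007), (0.55, 0.004), (0.6, 0.069), (0.65, 0.285)]
-0.45 [(0.35, 0.005), (0.4, 0.016), (0.45, 0.015), (0.5, 0.016), (0.55, 0.172), (0.6, 0.175), (0.65, 0.314)]
-0.5 [(0.35, 0.007), (0.4, 0.027), (0.45, 0.016), (0.5, 0.018), (0.55, 0.175), (0.6, 0.416), (0.65, 0.42)]
-0.55 [(0.35, 0.007), (0.4, 0.016), (0.45, 0.016), (0.5, 0.017), (0.55, 0.176), (0.6, 0.176), (0.65, -1.0)]
gripper ((285.093505859375, 583.4300537109375), (191.09893798828125, 76.70091247558594), 63.98291778564453) [[-0.8993  0.4374  0.0001]
 [ 0.4374  0.8993  0.0001]
 [-0.      0.0001 -1.    ]]
```

View pics/c1.png

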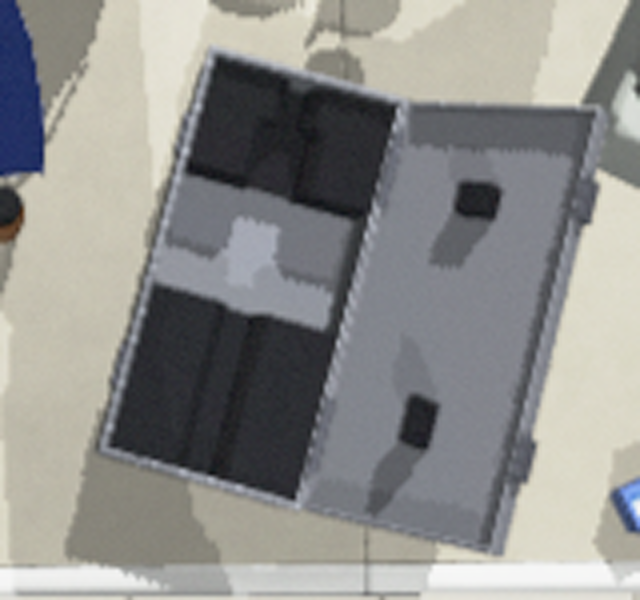

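The crop confirms the narrow groove at the near (-x) end, at crop pixel (235,400), and the case yaw of about -17°. Now I'll fit the pipette axis and groove centres.

```bash
cat > m2.py <<'E'
from h import *
from scipy.optimize import least_squares
np.set_printoptions(precision=4,suppress=True)
a,l=np.radians(18.5),np.radians(41)
d=np.array([np.sin(l)*np.cos(a),np.sin(l)*np.sin(a),np.cos(l)])
e1=np.array([-np.sin(a),np.cos(a),0]); e2=np.cross(d,e1)
print("d",d,"e1",e1,"e2(z pip)",e2)
for n in("scene","top"):
    p=shot(n);X=cloud(p);ok=p["depth"]>0
    m=cv2.erode(ctrl.silhouettes("pip_blue",p)[0]["region"].astype(np.uint8),np.ones((2,2)))>0
    q=X[m&ok]; q=q[np.linalg.norm(q-np.median(q,0),axis=1)<.11]
    k=q[(q[:,2]>.115)&(q[:,2]<.165)]
    uv=np.c_[k@e1,k@e2]
    vd=np.array(p["position"])-k.mean(0);v=np.array([vd@e1,vd@e2]);v/=np.linalg.norm(v)
    f=least_squares(lambda c:np.hypot(*(uv-c).T)-.012,uv.mean(0)-.01*v,loss="soft_l1",f_scale=.002)
    c=f.x; g=c[0]*e1+c[1]*e2
    g=g+d*((.128-g[2])/d[2])
    print(n,len(k),"axis at z=.128:",g,"along of top end",np.percentile((q-g)@d,[1,99]),"rms",np.sqrt(np.mean((np.hypot(*(uv-c).T)-.012)**2)))
    # case grooves
    for yaw in(-16.9,):
        y=np.radians(yaw);ex=np.array([np.cos(y),np.sin(y)]);ey=np.array([-np.sin(y),np.cos(y)])
        o=np.array([.5305,-.1531]); L=np.stack([(X[...,:2]-o)@ex,(X[...,:2]-o)@ey,X[...,2]],-1)[ok]
        for x0,x1 in((-.125,-.09),(-.09,-.06),(-.06,-.03),(.066,.085),(.085,.102)):
            s=L[(L[:,0]>x0)&(L[:,0]<x1)&(abs(L[:,1])<.055)]
            print(n,x0,[(int(yy*1000),round(float(np.median(s[abs(s[:,1]-yy)<.002][:,2]))*1000,0) if (abs(s[:,1]-yy)<.002).any() else None) for yy in np.arange(-.028,.029,.004)])
        for x0 in(-.1,-.05,0,.05,.1):
            s=L[(abs(L[:,0]-x0)<.02)&(L[:,2]>.046)&(L[:,2]<.056)&(L[:,1]>.04)&(L[:,1]<.09)]
            print("ywall",x0,s[:,1].mean(),len(s))
        for sg in(-1,1):
            for y0 in(-.03,0,.03):
                s=L[(abs(L[:,1]-y0)<.02)&(L[:,2]>.046)&(L[:,2]<.056)&(abs(L[:,0]*sg-.138)<.025)]
                print("xwall",sg,y0,s[:,0].mean(),len(s))
        s=L[(abs(L[:,0])<.13)&(L[:,2]>.06)&(L[:,2]<.16)&(L[:,1]<-.07)&(L[:,1]>-.25)]
        i=s[:,2]>.125; print("lid pts: top edge",s[i].mean(0) if i.any() else 0,"angle",np.degrees(np.arctan2(*np.polyfit(s[:,1],s[:,2],1)[:1],1)),[ (round(h,2),s[abs(s[:,2]-h)<.005][:,1].mean()) for h in(.07,.09,.11,.13,.14)])
E
python3 m2.py
```

```text
d [0.6222 0.2082 0.7547] e1 [-0.3173  0.9483  0.    ] e2(z pip) [-0.7157 -0.2395  0.6561]
scene 276 axis at z=.128: [0.5108 0.261  0.128 ] along of top end [-0.0383  0.0868] rms 0.0015693453206146175
scene -0.125 [(-28, 40.0), (-24, 40.0), (-20, 39.0), (-16, 37.0), (-12, 33.0), (-8, None), (-4, 22.0), (0, 21.0), (4, 23.0), (8, 32.0), (12, 37.0), (15, 39.0), (20, 39.0), (24, 40.0), (28, 39.0)]
scene -0.09 [(-28, 40.0), (-24, 39.0), (-20, 39.0), (-16, 35.0), (-12, 34.0), (-8, None), (-4, 22.0), (0, 21.0), (4, 24.0), (8, 32.0), (12, 38.0), (15, 40.0), (20, 40.0), (24, 39.0), (28, 39.0)]
scene -0.06 [(-28, 40.0), (-24, 40.0), (-20, 39.0), (-16, 35.0), (-12, 32.0), (-8, None), (-4, 22.0), (0, 21.0), (4, 23.0), (8, 32.0), (12, 37.0), (15, 39.0), (20, 40.0), (24, 40.0), (28, 40.0)]
scene 0.066 [(-28, 39.0), (-24, 38.0), (-20, 33.0), (-16, None), (-12, None), (-8, 15.0), (-4, 16.0), (0, 16.0), (4, 16.0), (8, 15.0), (12, 23.0), (15, 33.0), (20, 38.0), (24, 39.0), (28, 39.0)]
scene 0.085 [(-28, 39.0), (-24, 38.0), (-20, None), (-16, None), (-12, None), (-8, None), (-4, 15.0), (0, 16.0), (4, 15
[... 1773 characters left out ...]
), (20, 40.0), (24, 41.0), (28, 42.0)]
ywall -0.1 0.06395449702831542 31
ywall -0.05 0.06430056704544303 30
ywall 0 0.06429596057492623 29
ywall 0.05 0.06416573990603221 31
ywall 0.1 0.06450207715133988 26
xwall -1 -0.03 -0.13741149914180273 32
xwall -1 0 -0.13660723042083267 32
xwall -1 0.03 -0.13685136899764266 33
xwall 1 -0.03 0.13713213915700478 32
xwall 1 0 0.13693528130250127 33
xwall 1 0.03 0.13655331278577612 33
lid pts: top edge [-0.0036 -0.164   0.1357] angle -43.51474652782208 [(0.07, np.float64(-0.10541566592870272)), (0.09, np.float64(-0.1263920260252523)), (0.11, np.float64(-0.1474167812415326)), (0.13, np.float64(-0.1669254419641841)), (0.14, np.float64(-0.16188626272659895))]
```

```bash
cat > plan.py <<'E'
from h import *
import sys
def T(az,tilt,yaz):  # tool z: horizontal az, tilt from down; tool y azimuth
    a,t=np.radians([az,tilt]);z=np.array([np.sin(t)*np.cos(a),np.sin(t)*np.sin(a),-np.cos(t)])
    y=np.array([np.cos(np.radians(yaz)),np.sin(np.radians(yaz)),0]);return np.c_[np.cross(y,z),y,z]
def inc(pos,M,P0=None,R0=None):
    s=ctrl.get_state();P0=s["position"] if P0 is None else P0;R0=rot(s["tool_rot"]) if R0 is None else R0
    dp=(np.array(pos)-P0)*1000;w=np.degrees(R.from_matrix(M@R0.T).as_rotvec())
    n=int(np.ceil(max(np.linalg.norm(dp)/40,np.linalg.norm(w)/7)))
    print("dp",np.round(dp,1),"w",np.round(w,2),"min rows",n,"t",round(s["time"],2),"per8",np.round(dp/8,2),np.round(w/8,2))
    return dp,w
E
python3 - <<'E'
from plan import *
M=T(18.5,35,108.5)
inc([.4646,.2465,.1976],M)
E
```

```text
dp [ 180.2 -338.   -25. ] w [ -2.33 -35.79  43.02] min rows 10 t 1.7 per8 [ 22.53 -42.25  -3.12] [-0.29 -4.47  5.38]
```

Request:
move_arm:
  increments: "15 -28 0 -0.2 -3 3.6 108; 15 -28 0 -0.2 -3 3.6 108; 15 -28 0 -0.2 -3 3.6 108; 15 -28 0 -0.2 -3 3.6 108; 15 -28 0 -0.2 -3 3.6 108; 15 -28 0 -0.2 -3 3.6 108; 15 -28 0 -0.2 -3 3.6 108; 15 -28 0 -0.2 -3 3.6 108"
  grip_force: 25

```text
time: 2.37
position: [0.4048, 0.3595, 0.2229]
tool_rot: [-0.083, 2.726, 0.093]
ft_force: [0.0, -0.4, 0.9]
grip_width: 0.587
grip_force: 0.0
```

Request:
move_arm:
  increments: "15 -28 -5 -0.2 -3 3.6 108; 15 -28 -7 -0.2 -3 3.6 108; 15 -28 -7 -0.2 -3 3.6 108; 15 -30 -6 -0.2 -3 3.6 108; 0 0 0 0 0 0 108; 0 0 0 0 0 0 108; 0 0 0 0 0 0 108; 0 0 0 0 0 0 108"

```text
time: 3.03
position: [0.4554, 0.2758, 0.2011]
tool_rot: [-0.354, 2.553, 0.128]
ft_force: [0.1, -0.5, 0.1]
grip_width: 0.575
grip_force: 0.0
```

```bash
python3 - <<'E'
from plan import *
s=ctrl.get_state();print(s["position"],s["joint_positions"],s["grip_width"])
M=T(18.5,35,108.5)
inc([.4646,.2465,.1976],M); inc([.519,.2647,.1157],M)
p=shot("scene");cv2.imwrite("pics/s1.png",cv2.resize(p["frame"][40:260,140:460,::-1],None,fx=2.4,fy=2.4))
E
```

```text
[0.45540295 0.27578464 0.20112525] [-0.64287948 -0.29420992 -0.09768759  2.23483959  0.31545001  0.69980433
  0.91212983] 0.5748152567716032
dp [  9.2 -29.3  -3.5] w [-0.27 -2.57  2.38] min rows 1 t 3.03 per8 [ 1.15 -3.66 -0.44] [-0.03 -0.32  0.3 ]
dp [ 63.6 -11.1 -85.4] w [-0.27 -2.57  2.38] min rows 3 t 3.03 per8 [  7.95  -1.39 -10.68] [-0.03 -0.32  0.3 ]
```

View pics/s1.png

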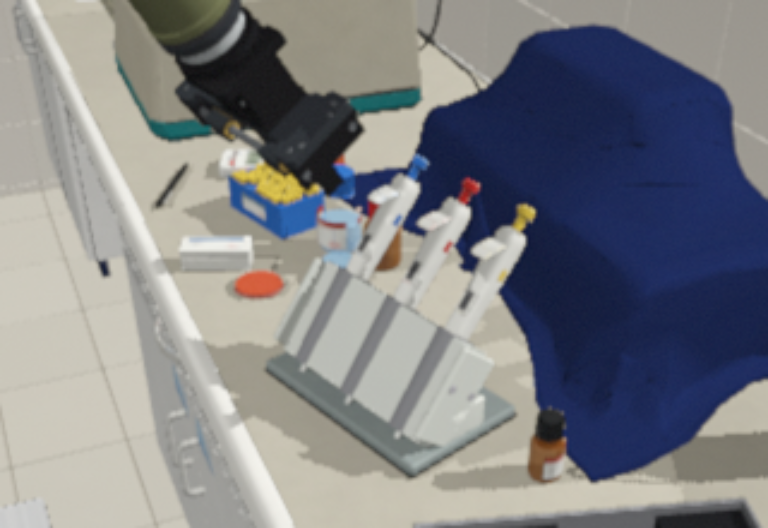

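The gripper, at about (330,140) in the crop, is up and left of the blue pipette with nothing touching. Joint 2 is at its limit, so I'll use a slightly steeper tool and go lower and further forward.

```bash
python3 - <<'E'
from plan import *
inc([.4932,.2561,.1577],T(18.5,32,108.5))
E
```

```text
dp [ 38.1 -20.1 -43.3] w [-1.15  0.29  2.35] min rows 2 t 3.08 per8 [ 4.76 -2.51 -5.41] [-0.14  0.04  0.29]
```

Request:
move_arm:
  increments: "6.5 -3.5 -7 -0.2 0 0.4 108; 6.5 -3.5 -7 -0.2 0 0.4 108; 6.5 -3.5 -7 -0.2 0 0.4 108; 6.5 -3.5 -7 -0.2 0 0.4 108; 6.5 -3.5 -7 -0.2 0.1 0.4 108; 5.5 -2.5 -8 -0.1 0.1 0.3 108; 0 0 0 0 0 0 108; 0 0 0 0 0 0 108"

```text
time: 3.75
position: [0.4937, 0.2531, 0.1561]
tool_rot: [-0.409, 2.556, 0.116]
ft_force: [0.2, 0.5, -0.1]
grip_width: 0.573
grip_force: 0.0
```

```bash
python3 - <<'E'
from plan import *
s=ctrl.get_state();print(s["position"],s["joint_positions"],s["grip_width"])
M=T(18.5,32,108.5)
inc([.4932,.2561,.1577],M); inc([.5183,.2645,.1153],M)
E
```

```text
[0.49372455 0.25313982 0.15609237] [-0.62391716 -0.19635823 -0.00645609  2.25280042  0.30492558  0.57098037
  1.0438578 ] 0.573233218347078
dp [-0.5  3.   1.6] w [ 0.05 -0.03  0.31] min rows 1 t 3.75 per8 [-0.07  0.37  0.2 ] [ 0.01 -0.    0.04]
dp [ 24.6  11.4 -40.8] w [ 0.05 -0.03  0.31] min rows 2 t 3.75 per8 [ 3.07  1.42 -5.1 ] [ 0.01 -0.    0.04]
```

Request:
move_arm:
  increments: "0 3 1 0 0 0.3 108; 5 1.7 -8.4 0 0 0 108; 5 1.7 -8.4 0 0 0 108; 5 1.7 -8.4 0 0 0 108; 5 1.7 -8.4 0 0 0 108; 5 1.7 -8.4 0 0 0 108; 0 0 0 0 0 0 108; 0 0 0 0 0 0 108"

```text
time: 4.42
position: [0.5186, 0.2649, 0.115]
tool_rot: [-0.417, 2.555, 0.118]
ft_force: [-0.2, 0.4, 0.3]
grip_width: 0.576
grip_force: 0.0
```

Request:
move_arm:
  increments: "0 0 0 0 0 0 140; 0 0 0 0 0 0 160; 0 0 0 0 0 0 180; 0 0 0 0 0 0 200; 0 0 0 0 0 0 220; 0 0 0 0 0 0 220; 0 0 0 0 0 0 220; 0 0 0 0 0 0 220"
  grip_force: 20

```text
time: 5.08
position: [0.519, 0.2655, 0.1167]
tool_rot: [-0.417, 2.552, 0.12]
ft_force: [-0.1, 1.1, 1.6]
grip_width: 0.267
grip_force: 20.0
```

```bash
python3 - <<'E'
from plan import *
s=ctrl.get_state();print(s["position"],s["joint_positions"],s["grip_width"]*87,s["ft_force"])
inc([.5183,.2645,.1153],T(18.5,32,108.5))
p=shot("scene");cv2.imwrite("pics/s2.png",cv2.resize(p["frame"][60:240,220:420,::-1],None,fx=3.3,fy=3.3))
E
```

```text
[0.51898691 0.26551882 0.11671177] [-0.61073514 -0.0769515  -0.00464735  2.24140862  0.35029343  0.46032857
  1.00549054] 23.23459009116853 [-0.10074315  1.09914663  1.6192458 ]
dp [-0.7 -1.  -1.4] w [-0.04  0.11 -0.06] min rows 1 t 5.08 per8 [-0.09 -0.13 -0.18] [-0.    0.01 -0.01]
```

View pics/s2.png

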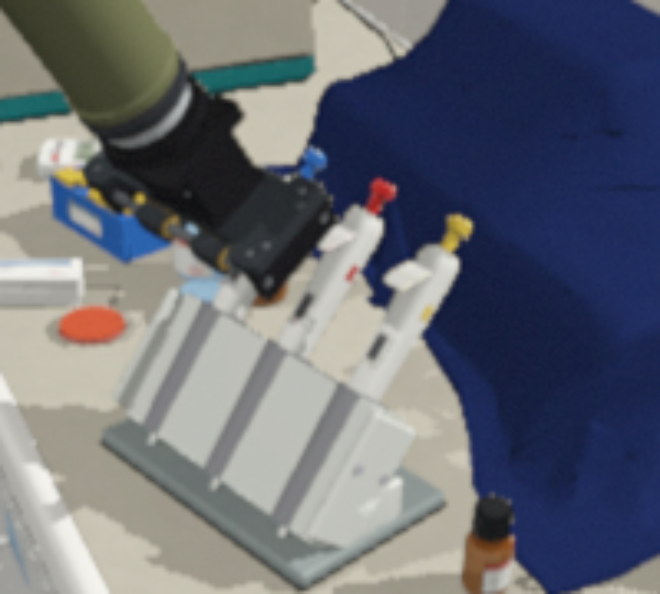

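The blue pipette is gripped at crop (240,280), below its button, and the neighbours are clear. I'll draw it along its axis.

Request:
move_arm:
  increments: "2.5 0.8 3 0 0 0 230; 2.5 0.8 3 0 0 0 230; 5 1.7 6 0 0 0 230; 5 1.7 6 0 0 0 230; 5 1.7 6 0 0 0 230; 5 1.7 6 0 0 0 230; 5 1.7 6 0 0 0 230; 5 1.7 6 0 0 0 230"
  grip_force: 28

```text
time: 5.8
position: [0.5545, 0.2774, 0.1592]
tool_rot: [-0.417, 2.552, 0.12]
ft_force: [0.5, -0.1, -0.5]
grip_width: 0.266
grip_force: 28.0
```

Request:
move_arm:
  increments: "7.5 2.5 9.1 0 0 0 230; 7.5 2.5 9.1 0 0 0 230; 7.5 2.5 9.1 0 0 0 230; 7.5 2.5 9.1 0 0 0 230; 7.5 2.5 9.1 0 0 0 230; 7.5 2.5 9.1 0 0 0 230; 7.5 2.5 9.1 0 0 0 230; 0 0 0 0 0 0 230"

```text
time: 6.47
position: [0.6088, 0.2956, 0.2253]
tool_rot: [-0.416, 2.548, 0.122]
ft_force: [0.2, -0.1, -0.9]
grip_width: 0.266
grip_force: 28.0
```

Request:
move_arm:
  increments: "-3 0 20 0 0 0 230; -5 0 25 0 0 0 230; -5 0 25 0 0 0 230; -5 0 25 0 0 0 230; -5 0 10 0 0 0 230; 0 0 0 0 0 0 230; 0 0 0 0 0 0 230; 0 0 0 0 0 0 230"

```text
time: 7.13
position: [0.5826, 0.294, 0.3243]
tool_rot: [-0.418, 2.556, 0.118]
ft_force: [-0.8, 0.6, -0.5]
grip_width: 0.269
grip_force: 28.0
```

```bash
python3 - <<'E'
from plan import *
s=ctrl.get_state();print(s["position"],s["joint_positions"])
inc([.554,-.1616,.22],T(-16.7,-17,73.3))
E
```

```text
[0.58257225 0.29395544 0.32430051] [-0.61927535 -0.10220418  0.03053994  1.8245018   0.18427231  0.88729097
  1.2290596 ]
dp [ -28.6 -455.6 -104.3] w [ -0.73  49.6  -33.08] min rows 12 t 7.13 per8 [ -3.57 -56.94 -13.04] [-0.09  6.2  -4.14]
```

Request:
move_arm:
  increments: "-1.8 -20 0 0 3.1 -2.1 230; -1.8 -28 0 0 3.1 -2.1 230; -1.8 -30 0 0 3.1 -2.1 230; -1.8 -30 0 0 3.1 -2.1 230; -1.8 -30 0 0 3.1 -2.1 230; -1.8 -30 0 0 3.1 -2.1 230; -1.8 -30 -6 0 3.1 -2.1 230; -1.8 -30 -6 0 3.1 -2.1 230"

```text
time: 7.8
position: [0.5684, 0.0651, 0.3133]
tool_rot: [-0.005, 3.01, 0.109]
ft_force: [0.6, -0.7, -0.2]
grip_width: 0.267
grip_force: 28.0
```

Request:
move_arm:
  increments: "-1.8 -30 -10 0 3.1 -2.1 230; -1.8 -30 -14 0 3.1 -2.1 230; -1.8 -30 -14 0 3.1 -2.1 230; -1.8 -30 -14 0 3.1 -2.1 230; -1.8 -30 -14 0 3.1 -2.1 230; -1.8 -30 -14 0 3.1 -2.1 230; -1.8 -30 -10 0 3.1 -2 230; -1.8 -17 -2 0 3.1 -2 230"

```text
time: 8.47
position: [0.552, -0.1645, 0.2189]
tool_rot: [-0.435, -2.811, -0.071]
ft_force: [-0.5, -0.7, -0.2]
grip_width: 0.268
grip_force: 28.0
```

Request:
move_arm:
  increments: "0 0 0 0 0 0 230; 0 0 0 0 0 0 230; 0 0 0 0 0 0 230; 0 0 0 0 0 0 230; 0 0 0 0 0 0 230; 0 0 0 0 0 0 230; 0 0 0 0 0 0 230; 0 0 0 0 0 0 230"

```text
time: 9.13
position: [0.5546, -0.1599, 0.2235]
tool_rot: [-0.426, -2.822, -0.075]
ft_force: [-0.4, -0.8, -1.2]
grip_width: 0.27
grip_force: 28.0
```

```bash
cat > m3.py <<'E'
from plan import *
np.set_printoptions(precision=4,suppress=True)
s=ctrl.get_state();print(s["position"],s["joint_positions"],s["ft_force"])
M=rot(s["tool_rot"]);print(M)
inc([.554,-.1616,.22],T(-16.7,-17,73.3))
for n in("scene","top"):
    p=shot(n,n+"3.png");X=cloud(p);ok=p["depth"]>0
    r=ctrl.silhouettes("pip_blue",p)
    if not r: print(n,"none");continue
    m=r[0]["region"]&ok; q=X[m];q=q[(np.linalg.norm(q-s["position"],axis=1)<.2)&(q[:,2]>.14)]
    y=np.radians(-16.7);ex=np.array([np.cos(y),np.sin(y),0]);ey=np.array([-np.sin(y),np.cos(y),0])
    g=s["position"]-.015*M[:,2]
    L=np.c_[(q-g)@ex,(q-g)@ey,q[:,2]-g[2]]
    print(n,r[0]["score"],len(q),"x range",L[:,0].min(),L[:,0].max())
    for a in np.arange(-.16,.15,.01):
        k=L[abs(L[:,0]-a)<.005]
        if len(k)>3: print(round(a*1000),len(k),"y",k[:,1].min()*1000,np.median(k[:,1])*1000,k[:,1].max()*1000,"z",np.percentile(k[:,2],[5,50,95])*1000)
E
python3 m3.py
```

```text
[ 0.5546 -0.1599  0.2235] [-0.1155  0.4247  0.5025  1.3962 -0.1868  1.6635  1.6599] [-0.4433 -0.7516 -1.1974]
[[-0.9155  0.2962 -0.2721]
 [ 0.2813  0.9551  0.0934]
 [ 0.2875  0.009  -0.9577]]
dp [-0.6 -1.7 -3.5] w [-0.41  0.43  0.53] min rows 1 t 9.13 per8 [-0.08 -0.21 -0.44] [-0.05  0.05  0.07]
scene 0.67 1125 x range -0.15223644717832982 0.0581571389178544
-150 20 y -4.045160028047277 -2.0279293967435317 1.1139559931124232 z [-4.1975 -0.4172  1.5082]
-140 36 y -5.641483272963741 -3.4976744407888334 1.962731775397642 z [-3.8097  0.8064  2.3611]
-130 39 y -6.5380944610546186 -3.9498590314730544 2.1211153929670195 z [-3.882   1.3871  3.299 ]
-120 46 y -7.406222023285371 -4.439300390881087 2.102595521616593 z [-4.7189  0.6694  3.5431]
-110 47 y -7.210508256699538 -4.879306286391709 3.0952477577994215 z [-5.3796  1.2056  3.5071]
-100 51 y -7.970151801428141 -5.602798058036308 1.2956577804336564 z [-5.7732  1.6325  4.03  ]
-90 55 y -7.917646735877944 -5.837813500754554 2.163021538319241 z [-5.2076  1.2537  4.2509]
-80 56 y -9.117150652669377 -6.150005665042887 2.501565584791445 z [-6.326
[... 2185 characters left out ...]
739 6.27245766698326 z [2.4943 5.6748 8.0331]
-40 53 y -10.707476732837977 1.2606520107294108 11.093885511807237 z [ 2.1052  7.9761 11.6078]
-30 53 y -10.795773742125618 2.1477026213577717 11.536023744662153 z [ 3.0044  9.2303 11.8267]
-20 51 y -10.23834803350636 2.754011454436998 17.08525326053373 z [ 0.5354  9.8939 13.0528]
-10 51 y -10.466810780962268 2.019451199372745 10.987768518666012 z [ 2.7891 10.2798 13.6782]
0 39 y -11.997271593623589 -1.9130852085583663 8.007952411247988 z [ 6.8487 10.6829 13.3274]
10 6 y -10.306440468374943 -5.992761071327914 1.5244115140301422 z [ 6.836   9.8333 10.4512]
20 21 y -10.77314683732257 -4.382007948738542 1.2356643506980445 z [ 8.1176 10.2093 12.14  ]
```

View pics/scene3.png

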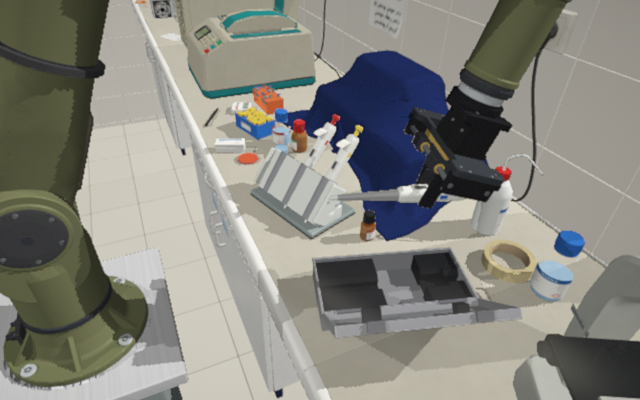

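The pipette is held level over the case with the nose toward the robot, at about (345,197). The nose sits further from the fingers than planned. I'll go lower and measure pipette against case in the same pictures.

Request:
move_arm:
  increments: "1.3 -0.5 -25 0 0 0.2 230; 1.3 -0.5 -25 0 0 0.2 230; 1.3 -0.5 -25 0 0 0.2 230; 1.3 -0.5 -25 0 0 0.2 230; 1.3 -0.5 -25 0 0 0.2 230; 1.5 -0.5 -20 0 0 0.2 230; 0 0 0 0 0 0 230; 0 0 0 0 0 0 230"

```text
time: 10.0
position: [0.5618, -0.1631, 0.0774]
tool_rot: [-0.397, -2.822, -0.071]
ft_force: [-0.2, 0.5, -0.2]
grip_width: 0.266
grip_force: 28.0
```

```bash
cat > m4.py <<'E'
from plan import *
np.set_printoptions(precision=1,suppress=True,linewidth=180)
s=ctrl.get_state();print(s["position"]*1000,s["ft_force"],s["time"])
M=rot(s["tool_rot"])
yw=np.radians(-16.7);ex=np.array([np.cos(yw),np.sin(yw)]);ey=np.array([-np.sin(yw),np.cos(yw)]);o=np.array([.5295,-.1542])
g=s["position"]-.015*M[:,2];print("g in case",(g[:2]-o)@ex*1000,(g[:2]-o)@ey*1000,g[2]*1000,"tool y az",np.degrees(np.arctan2(M[1,1],M[0,1])))
for n in("scene","top"):
    p=shot(n,n+"4.png");X=cloud(p);ok=p["depth"]>0
    L=np.stack([(X[...,:2]-o)@ex,(X[...,:2]-o)@ey,X[...,2]],-1)*1000
    w=L[ok&(L[...,2]>46)&(L[...,2]<56)]
    for x0 in(-100,0,100):
        k=w[(abs(w[:,0]-x0)<25)&(abs(w[:,1]-63)<9)];print(n,"ywall",x0,len(k),k[:,1].mean()-63.5)
    for sg in(-1,1):
        k=w[(abs(w[:,0]*sg-136.5)<9)&(abs(w[:,1])<55)];print(n,"xwall",sg,len(k),k[:,0].mean()-sg*136.5)
    r=ctrl.silhouettes("pip_blue",p)
    print("score",[round(a["score"],2) for a in r])
    if not r: continue
    m=r[0]["region"]&ok;q=L[m];q=q[(abs(q[:,1])<30)&(q[:,2]>g[2]*1000-20)&(q[:,2]<g[2]*1000+25)]
    print("n",len(q),"x range",np.percentile(q[:,0],[0,.5,1,2]),q[:,0].max())
    for a in list(range(-125,-100,2))+list(range(-100,-24,10))+list(range(-24,4,2))+list(range(4,140,8)):
        k=q[abs(q[:,0]-a)<=1.2]
        if len(k)>3: print(a,len(k),"y",np.array([k[:,1].min(),k[:,1].max(),(k[:,1].min()+k[:,1].max())/2]),"z",np.percentile(k[:,2],[3,97]))
E
python3 m4.py
```

```text
[ 561.8 -163.1   77.4] [-0.2  0.5 -0.2] 10.0
g in case 37.82929888612307 0.6370989892108282 91.72588288526595 tool y az 73.9152114285509
scene ywall -100 62 -1.612672758911927
scene ywall 0 64 -1.769483238683641
scene ywall 100 0 nan
scene xwall -1 129 -1.3116157221439835
scene xwall 1 55 0.0780306625658227
score [0.65]
n 783 x range [-113.7 -111.9 -110.3 -106.9] 41.09200583494138
-113 6 y [-6.  -3.3 -4.7] z [88.6 93.3]
-111 6 y [-5.2 -0.2 -2.7] z [88.7 93.8]
-109 6 y [-6.9 -0.7 -3.8] z [89.  93.4]
-107 5 y [-6.5 -2.4 -4.5] z [90.4 94.1]
-105 4 y [-6.6 -1.8 -4.2] z [89.8 94.1]
-103 7 y [-6.8  1.8 -2.5] z [89.6 94.1]
-101 7 y [-6.8  1.8 -2.5] z [88.9 94.5]
-100 6 y [-6.6 -0.7 -3.6] z [89.5 94.4]
-90 9 y [-8.1 -1.2 -4.7] z [88.7 95.8]
-80 11 y [-8.5  2.5 -3. ] z [88.6 95.9]
-70 9 y [-8.8 -0.9 -4.9] z [87.2 95.9]
-60 10 y [-7.9 -0.2 -4.1] z [87.5 95.5]
-50 11 y [-9.9  2.3 -3.8] z [88.7 96.6]
-40 10 y [-9.7  1.1 -4.3] z [87.2 97.4]
-30 11 y [-10.    0.1  -4.9] z [86.2 96.6]
-24 12 y [-10.1  -1.1  -5.6] z [85.5 97.3]
-22 12 y [-9.4  1.9 -3.8] z [84.4 97.6]
-20 14 y [-10.1   2.1  -4. ] z [
[... 344 characters left out ...]
9 100.7]
-2 22 y [-14.    5.3  -4.4] z [ 84.2 100.9]
0 21 y [-14.5   3.3  -5.6] z [ 85.1 101.9]
2 17 y [-15.    3.5  -5.8] z [ 85.1 101.6]
4 14 y [-15.    2.2  -6.4] z [ 87.5 101.2]
12 20 y [-14.6   4.3  -5.2] z [ 84.4 101.5]
20 20 y [-14.8   3.6  -5.6] z [ 83.6 102.6]
28 17 y [-15.5  15.9   0.2] z [ 91.3 102.9]
36 7 y [-7.9  2.  -3. ] z [ 99.9 103.4]
top ywall -100 37 1.8838372738830458
top ywall 0 37 1.8780090188143959
top ywall 100 0 nan
top xwall -1 27 -0.031429366478704424
top xwall 1 36 0.9964154574868473
score []m4.py:12: RuntimeWarning: Mean of empty slice.
  k=w[(abs(w[:,0]-x0)<25)&(abs(w[:,1]-63)<9)];print(n,"ywall",x0,len(k),k[:,1].mean()-63.5)
  ret = ret.dtype.type(ret / rcount)
```

```bash
python3 - <<'E'
import cv2,numpy as np
a=cv2.imread('pics/scene4.png')[190:320,300:500];b=cv2.imread('pics/top4.png')[110:250,350:480]
A=cv2.resize(a,None,fx=3.9,fy=3.9,interpolation=cv2.INTER_CUBIC)[:300*2-80]
cv2.imwrite('pics/c4.png',A); print(A.shape)
cv2.imwrite('pics/t4.png',cv2.resize(b,None,fx=4.2,fy=4.2,interpolation=cv2.INTER_CUBIC))
E
```

```text
(507, 780, 3)
```

View pics/c4.png

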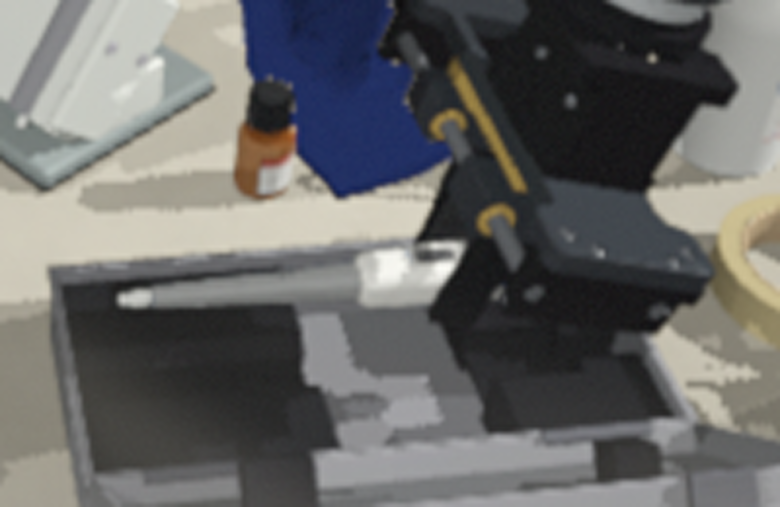

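View pics/t4.png

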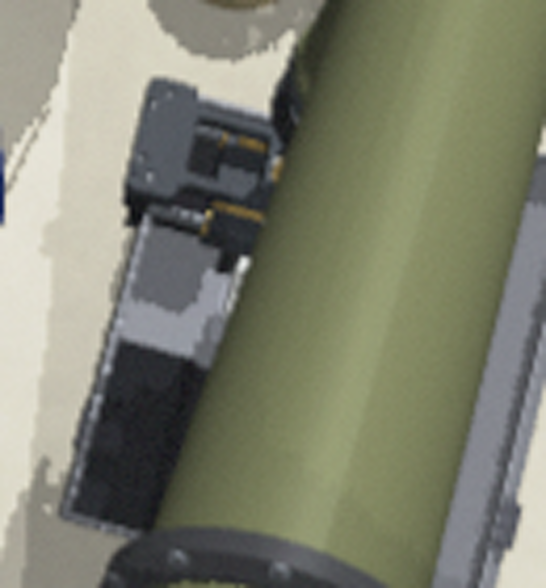

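The nose is at about crop (118,298) and the shaft-to-handle step at about (357,280). The step puts the pipette about 5 mm too far along +x and about 1 mm to the hinge side. I'll correct both while lowering.

Request:
move_arm:
  increments: "-1 0.6 -7 0 0 0.2 230; -1 0.6 -8 0 0 0.2 230; -1 0.6 -8 0 0 0.1 230; -1 0.6 -8 0 0 0 230; 0 0 -7 0 0 0 230; 0 0 -4 0 0 0 230; 0 0 0 0 0 0 230; 0 0 0 0 0 0 230"

```text
time: 10.87
position: [0.5583, -0.161, 0.0357]
tool_rot: [-0.385, -2.825, -0.069]
ft_force: [0.1, 0.7, -0.7]
grip_width: 0.268
grip_force: 28.0
```

Request:
move_arm:
  increments: "0 0 -2 0 0 0 230; 0 0 -2 0 0 0 230; 0 0 -2 0 0 0 230; 0 0 -2 0 0 0 230; 0 0 -2 0 0 0 230; 0 0 -2 0 0 0 230; 0 0 0 0 0 0 230; 0 0 0 0 0 0 230"

```text
time: 11.53
position: [0.5584, -0.1609, 0.0239]
tool_rot: [-0.385, -2.826, -0.069]
ft_force: [0.0, -0.2, 0.4]
grip_width: 0.268
grip_force: 28.0
```

```bash
sed -i 's/list(range(-125,-100,2))+list(range(-100,-24,10))+list(range(-24,4,2))+list(range(4,140,8))/list(range(-116,-100,4))+list(range(-100,-24,25))+list(range(-14,4,2))+list(range(4,140,16))/' m4.py; python3 m4.py 2>/dev/null
```

```text
[ 558.4 -160.9   23.9] [ 0.  -0.2  0.4] 11.5333
g in case 33.95741038913975 1.8437775913868186 38.24618733136367 tool y az 74.42372878011179
scene ywall -100 62 -1.7694434922713285
scene ywall 0 61 -1.6029660666191532
scene ywall 100 0 nan
scene xwall -1 130 -1.3182051903818888
scene xwall 1 55 -0.09416054423337528
score [0.67]
n 603 x range [-115.2 -111.6 -109.6 -106. ] 33.07768708533764
-104 4 y [-8.2 -2.7 -5.5] z [39.7 40.5]
-100 6 y [-7.9 -1.4 -4.7] z [38.7 41.2]
-75 5 y [-6.8 -4.6 -5.7] z [35.4 43.6]
-50 9 y [-9.   0.9 -4.1] z [36.5 42.5]
-25 9 y [-8.9 -0.6 -4.8] z [34.  43.5]
-14 11 y [-10.6   1.2  -4.7] z [30.6 44.1]
-12 13 y [-9.9  0.2 -4.8] z [30.7 45.7]
-10 19 y [-12.5   5.   -3.7] z [31.  45.3]
-8 20 y [-11.4   5.4  -3. ] z [32.1 47.4]
-6 22 y [-14.    2.6  -5.7] z [30.9 47.9]
-4 18 y [-13.7   3.6  -5. ] z [30.6 49. ]
-2 14 y [-13.9   4.1  -4.9] z [30.3 47.2]
0 19 y [-13.4   5.5  -4. ] z [30.8 48.5]
2 17 y [-13.4   2.4  -5.5] z [33.1 48.2]
4 16 y [-13.5   7.   -3.3] z [30.6 48.2]
20 17 y [-13.9   1.3  -6.3] z [35.8 49.7]
top ywall -100 38 1.9992733220365437
top ywall 0 39 2.0432381995454563
top ywall 100 6 2.326252392131636
top xwall -1 5 -0.5287016171992036
top xwall 1 27 1.3609010655765417
score []
```

Request:
move_arm:
  increments: "0 0 -1.5 0 0 0 230; 0 0 -1.5 0 0 0 230; 0 0 -1 0 0 0 230; 0 0 -1 0 0 0 230; 0 0 -1 0 0 0 230; 0 0 -0.5 0 0 0 230; 0 0 -0.5 0 0 0 230; 0 0 0 0 0 0 230"

```text
time: 12.4
position: [0.5585, -0.161, 0.0169]
tool_rot: [-0.385, -2.826, -0.069]
ft_force: [0.4, -0.6, -1.8]
grip_width: 0.267
grip_force: 28.0
```

Request:
move_arm:
  increments: "0 0 -0.5 0 0 0 230; 0 0 -0.5 0 0 0 230; 0 0 -0.5 0 0 0 230; 0 0 0 0 0 0 230; 0 0 0 0 0 0 230; 0 0 0 0 0 0 230; 0 0 0 0 0 0 230; 0 0 0 0 0 0 230"

```text
time: 13.07
position: [0.5586, -0.161, 0.0165]
tool_rot: [-0.385, -2.826, -0.069]
ft_force: [-1.6, -1.1, 5.8]
grip_width: 0.266
grip_force: 28.0
```

It's bedded: the arm feels 6 N of support. Releasing gently.

Request:
move_arm:
  increments: "0 0 0.5 0 0 0 175; 0 0 0.5 0 0 0 165; 0 0 0 0 0 0 155; 0 0 0 0 0 0 145; 0 0 0 0 0 0 135; 0 0 0 0 0 0 125; 0 0 0 0 0 0 115; 0 0 0 0 0 0 115"

```text
time: 13.73
position: [0.5585, -0.1609, 0.0164]
tool_rot: [-0.385, -2.826, -0.069]
ft_force: [-0.4, -0.1, -0.5]
grip_width: 0.53
grip_force: 0.0
```

Request:
move_arm:
  increments: "0 0 0 0 0 0 115; 4 -1 10 0 0 0 115; 5 -1.5 15 0 0 0 115; 8 -2 25 0 0 0 115; 9 -2.5 30 0 0 0 115; 9 -2.5 30 0 0 0 115; 9 -2.5 30 0 0 0 115; 9 -2 30 0 0 0 115"

```text
time: 14.4
position: [0.612, -0.1753, 0.1891]
tool_rot: [-0.385, -2.827, -0.069]
ft_force: [1.0, 0.2, -1.1]
grip_width: 0.552
grip_force: 0.0
```

```bash
sed -i 's/(q\[:,2\]>g\[2\]\*1000-20)&(q\[:,2\]<g\[2\]\*1000+25)/(q[:,2]>15)\&(q[:,2]<60)/' m4.py; python3 m4.py 2>/dev/null; python3 - <<'E'
from plan import *
s=ctrl.get_state();print(s["joint_positions"],s["grip_width"])
E
```

```text
[ 612.  -175.3  189.1] [ 1.   0.2 -1.1] 14.4
g in case 89.37197704185093 3.4943643591289972 203.43395415886266 tool y az 74.41249333734989
scene ywall -100 67 -1.918046376555587
scene ywall 0 61 -1.809707156158204
scene ywall 100 54 -1.7480926789607878
scene xwall -1 130 -1.2960281974385452
scene xwall 1 131 -0.11441802391493638
score [0.87]
n 1219 x range [-118.5 -114.9 -111.3 -105.9] 124.04215131968358
-116 6 y [-5.4 -4.1 -4.8] z [27.5 32.6]
-112 7 y [-5.4 -1.1 -3.3] z [27.3 32.6]
-108 5 y [-6.  -2.6 -4.3] z [27.8 33.2]
-104 5 y [-7.  -2.2 -4.6] z [27.9 33.9]
-100 5 y [-9.  -1.9 -5.5] z [30.7 33.3]
-75 8 y [-7.8  0.6 -3.6] z [29.7 35.1]
-50 7 y [-8.8 -0.1 -4.5] z [31.8 35.5]
-25 6 y [-8.3 -0.6 -4.5] z [33.1 35.5]
-14 12 y [-10.2   3.1  -3.5] z [28.3 35.7]
-12 15 y [-9.3  2.1 -3.6] z [24.5 38.4]
-10 19 y [-11.9   1.8  -5. ] z [24.8 40.2]
-8 15 y [-13.1  -0.9  -7. ] z [25.  40.1]
-6 18 y [-13.6   4.   -4.8] z [25.6 41. ]
-4 19 y [-13.6   4.1  -4.8] z [25.9 40.8]
-2 15 y [-13.3   4.   -4.7] z [24.6 41. ]
0 18 y [-13.3   3.9  -4.7] z [24.4 41. ]
2 19 y [-13.3  -0.2  -6.8] z [24.9 40.4]
[... 719 characters left out ...]
 2.5 -1.5] z [33.3 38.7]
-10 8 y [-7.   9.2  1.1] z [31.7 39.4]
-8 8 y [-5.9 11.   2.5] z [31.2 41.8]
-6 7 y [-5.1 11.3  3.1] z [29.  42.4]
-4 8 y [-7.8 12.2  2.2] z [31.1 41.9]
-2 8 y [-6.9 11.7  2.4] z [39.4 42.7]
0 6 y [-6.8  7.   0.1] z [37.8 42.7]
2 9 y [-6.8 11.6  2.4] z [33.8 43.3]
4 8 y [-8.6 12.3  1.9] z [34.5 44.7]
20 7 y [-6.3 12.   2.9] z [39.4 44.1]
36 5 y [-8.2 11.5  1.7] z [37.9 42.7]
52 8 y [-6.2 10.4  2.1] z [39.8 44.2]
68 8 y [-7.9 13.4  2.7] z [39.1 44.6]
84 6 y [-9.1 14.6  2.7] z [36.3 47.3]
100 6 y [-5.2  8.   1.4] z [37.  42.2]
116 4 y [-1.5  5.7  2.1] z [31.9 35.6]
[-0.06411732  0.57408588  0.4819639   1.26080591 -0.2302831   1.65574595
  1.70180259] 0.5489648744456938
```

View pics/scene4.png

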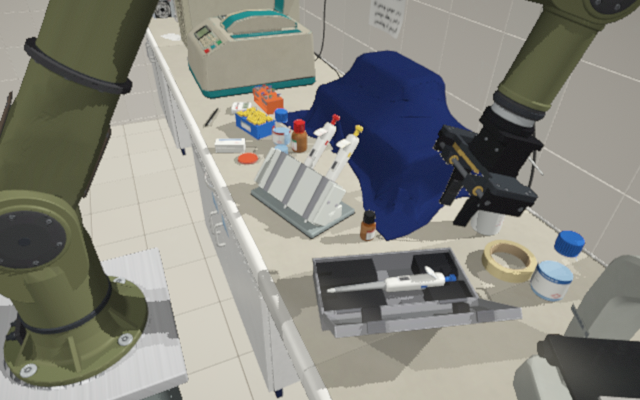

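The pipette lies in its bed in the scene view, from about (328,290) to (455,280), with the axis 30 mm up and the handle spanning the right range. Planning the lid sweep next.

```bash
cat > lid.py <<'E'
from plan import *
np.set_printoptions(precision=1,suppress=True)
yw=np.radians(-16.7);ex=np.array([np.cos(yw),np.sin(yw)]);ey=np.array([-np.sin(yw),np.cos(yw)]);o=np.array([.5295,-.1542])
def W(x,y,z): return np.r_[(o+(x*ex+y*ey)/1000),z/1000]
if __name__=="__main__":
    M=T(-16.7,0,73.3)
    inc(W(-30,-225,240),M)
    c=[(-225,240),(-225,100),(-205,100)]
    for th in range(138,-1,-9 if 0 else -6):
        a=np.radians(th)
        if th>90: y=-65+131*np.cos(a+.122)-15;z=50+131*np.sin(a+.122)-30
        else: y=-65+105*np.cos(a)-16*np.sin(a)-15;z=50+105*np.sin(a)+16*np.cos(a)
        c.append((y,z))
    pw=np.array([W(-30,*k) for k in c])*1000
    for k,d in zip(c[1:],np.diff(pw,axis=0)): print(np.array(k),d)
E
python3 lid.py
```

```text
dp [-176.2 -185.7   52. ] w [ -5.1 -15.8  -1.2] min rows 7 t 14.6 per8 [-22.  -23.2   6.5] [-0.6 -2.  -0.1]
[-225  100] [   0.    0. -140.]
[-205  100] [ 5.7 19.2  0. ]
[-187.3   95.2] [ 5.1 17.  -4.8]
[-178.9  106. ] [ 2.4  8.1 10.8]
[-169.3  115.8] [2.7 9.1 9.9]
[-158.8  124.6] [ 3.  10.1  8.8]
[-147.5  132.3] [ 3.3 10.9  7.7]
[-135.3  138.7] [ 3.5 11.6  6.4]
[-122.6  143.9] [ 3.7 12.2  5.1]
[-109.4  147.6] [ 3.8 12.6  3.8]
[-96. 155.] [ 3.9 12.9  7.4]
[-84.9 156.1] [ 3.2 10.6  1.1]
[-73.8 156. ] [ 3.2 10.6 -0.1]
[-62.8 154.8] [ 3.2 10.6 -1.2]
[-51.9 152.4] [ 3.1 10.4 -2.4]
[-41.4 148.9] [ 3.  10.1 -3.5]
[-31.2 144.4] [ 2.9  9.7 -4.6]
[-21.6 138.7] [ 2.8  9.2 -5.6]
[-12.7 132.1] [ 2.6  8.6 -6.6]
[ -4.5 124.7] [ 2.4  7.9 -7.5]
[  2.9 116.4] [ 2.1  7.1 -8.3]
[  9.4 107.3] [ 1.9  6.2 -9. ]
[14.9 97.7] [ 1.6  5.3 -9.7]
[19.4 87.5] [  1.3   4.3 -10.2]
[22.8 76.9] [  1.    3.2 -10.6]
[25. 66.] [  0.6   2.2 -10.9]
```

Request:
move_arm:
  increments: "-10 -10 25 -0.6 -2 -0.2 255; -24 -25 25 -0.6 -2 -0.2 255; -24 -25 0 -0.6 -2 -0.2 255; -24 -25 0 -0.6 -2 -0.2 255; -24 -25 0 -0.7 -2 -0.1 255; -24 -25 0 -0.7 -2 -0.1 255; -24 -25 0 -0.7 -2 -0.1 255; -22 -26 0 -0.6 -1.8 -0.1 255"
  grip_force: 10

```text
time: 15.27
position: [0.4337, -0.3605, 0.2348]
tool_rot: [-0.455, -3.105, -0.002]
ft_force: [1.4, -0.4, -0.5]
grip_width: 0.045
grip_force: 0.0
```

```bash
python3 - <<'E'
from lid import *
s=ctrl.get_state();print(s["position"]*1000,s["joint_positions"],s["grip_width"])
M=T(-16.7,0,73.3); inc(W(-30,-225,100),M)
E
```

```text
[ 433.7 -360.5  234.8] [ 0.1  0.1  0.6  1.7 -0.1  1.4  2. ] 0.044842154300407326
dp [   2.4   -0.6 -134.8] w [-0.1 -0.2 -0. ] min rows 4 t 15.27 per8 [  0.3  -0.1 -16.9] [-0. -0. -0.]
```

Request:
move_arm:
  increments: "0.5 0 -20 0 0 0 255; 0.5 0 -30 0 0 0 255; 0.5 0 -30 0 0 0 255; 0.5 0 -30 0 0 0 255; 0.4 0 -20 0 0 0 255; 3 9 -5 0 0 0 255; 3 10 0 0 0 0 255; 5 17 -5 0 0 0 255"

```text
time: 15.93
position: [0.4497, -0.325, 0.097]
tool_rot: [-0.459, -3.106, 0.001]
ft_force: [0.4, -0.1, 0.3]
grip_width: 0.005
grip_force: 0.0
```

Request:
move_arm:
  increments: "2.4 8.1 10.8 0 0 0 255; 2.7 9.1 9.9 0 0 0 255; 3 10.1 8.8 0 0 0 255; 3.3 10.9 7.7 0 0 0 255; 3.5 11.6 6.4 0 0 0 255; 3.7 12.2 5.1 0 0 0 255; 3.8 12.6 3.8 0 0 0 255; 3.9 12.9 7.4 0 0 0 255"

```text
time: 16.6
position: [0.4764, -0.2363, 0.1578]
tool_rot: [-0.456, -3.108, 0.001]
ft_force: [0.2, -1.1, -0.5]
grip_width: 0.003
grip_force: 0.6
```

```bash
python3 - <<'E'
from lid import *
s=ctrl.get_state();print(s["position"]*1000,s["ft_force"]);d=s["position"][:2]-o;print(d@ex*1000,d@ey*1000)
for n in("scene",):
    p=shot(n,"s5.png");X=cloud(p);L=np.stack([(X[...,:2]-o)@ex,(X[...,:2]-o)@ey,X[...,2]],-1)*1000
    q=L[(p["depth"]>0)&(L[...,0]>30)&(L[...,0]<120)&(L[...,2]>60)&(L[...,2]<200)&(abs(L[...,1]+80)<90)]
    for z in range(70,200,15):
        k=q[abs(q[:,2]-z)<5]
        if len(k)>5: print(z,len(k),np.median(k[:,1]))
E
```

```text
[ 476.4 -236.3  157.8] [ 0.2 -1.1 -0.5]
-27.230437237630085 -93.92597069142661
70 152 -83.91119427653948
85 190 -85.00628972431308
100 196 -85.49234003830611
115 135 -86.11343653772944
130 104 -86.62132403700988
145 100 -87.2039390927612
160 117 -86.41237314316203
175 258 -85.65582314924171
```

View pics/s5.png

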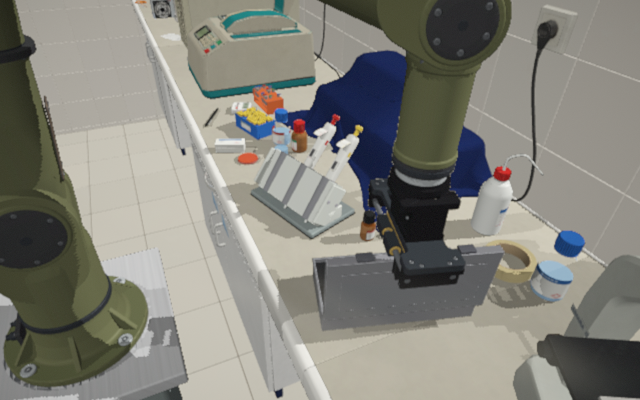

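The lid now stands upright (outer face at rows 250–325), exactly as planned. Continuing the arc down.

Request:
move_arm:
  increments: "3.2 10.6 0 0 0 0 255; 3.2 10.6 -1 0 0 0 255; 3.2 10.6 -1.2 0 0 0 255; 3.1 10.4 -2.4 0 0 0 255; 3 10.1 -3.5 0 0 0 255; 2.9 9.7 -4.6 0 0 0 255; 2.8 9.2 -5.6 0 0 0 255; 2.6 8.6 -6.6 0 0 0 255"

```text
time: 17.32
position: [0.5001, -0.1556, 0.1302]
tool_rot: [-0.455, -3.105, -0.001]
ft_force: [1.0, -0.6, 0.5]
grip_width: 0.004
grip_force: 0.7
```

Request:
move_arm:
  increments: "2.4 7.9 -7.5 0 0 0 255; 2.1 7.1 -8.3 0 0 0 255; 1.9 6.2 -9 0 0 0 255; 1.6 5.3 -9.7 0 0 0 255; 1.3 4.3 -10.2 0 0 0 255; 1 3.2 -10.6 0 0 0 255; 0.6 2.2 -11 0 0 0 255; 0 0 -1 0 0 0 255"

```text
time: 17.98
position: [0.5107, -0.1209, 0.066]
tool_rot: [-0.456, -3.104, -0.002]
ft_force: [-11.1, 3.4, 32.1]
grip_width: 0.006
grip_force: 16.8
```

Request:
move_arm:
  increments: "0 0 -1 0 0 0 255; 0 0 -1 0 0 0 255; 0 0 -0.5 0 0 0 255; 0 0 0 0 0 0 255; 0 0 0 0 0 0 255; 0 0 0 0 0 0 255; 0 0 0 0 0 0 255; 0 0 0 0 0 0 255"

```text
time: 18.65
position: [0.5108, -0.1209, 0.0659]
tool_rot: [-0.457, -3.104, -0.005]
ft_force: [-15.0, 4.0, 41.3]
grip_width: 0.006
grip_force: 20.4
```

```bash
cat > chk.py <<'E'
from lid import *
s=ctrl.get_state();print(s["time"],s["position"]*1000,s["ft_force"]);d=s["position"][:2]-o;print(d@ex*1000,d@ey*1000)
for n in("scene","top"):
    p=shot(n,n+"6.png");X=cloud(p);L=np.stack([(X[...,:2]-o)@ex,(X[...,:2]-o)@ey,X[...,2]],-1)*1000
    for x in(-110,-60,60,110):
        print(n,x,[(y,np.round(np.median(L[(p["depth"]>0)&(abs(L[...,0]-x)<12)&(abs(L[...,1]-y)<6)&(L[...,2]<90)][:,2]),1)) for y in(-55,-30,0,30,55)])
E
python3 chk.py 2>/dev/null
```

```text
18.65 [ 510.8 -120.9   65.9] [-15.    4.   41.3]
-27.478439983606176 26.538643881826182
scene -110 [(-55, np.float64(64.7)), (-30, np.float64(65.5)), (0, np.float64(65.7)), (30, np.float64(65.4)), (55, np.float64(64.4))]
scene -60 [(-55, np.float64(64.7)), (-30, np.float64(65.9)), (0, np.float64(66.0)), (30, np.float64(65.7)), (55, np.float64(64.3))]
scene 60 [(-55, np.float64(64.5)), (-30, np.float64(65.7)), (0, np.float64(65.8)), (30, np.float64(65.3)), (55, np.float64(64.5))]
scene 110 [(-55, np.float64(64.5)), (-30, np.float64(65.1)), (0, np.float64(65.0)), (30, np.float64(65.4)), (55, np.float64(64.0))]
top -110 [(-55, np.float64(nan)), (-30, np.float64(nan)), (0, np.float64(67.1)), (30, np.float64(66.8)), (55, np.float64(66.4))]
top -60 [(-55, np.float64(nan)), (-30, np.float64(nan)), (0, np.float64(66.5)), (30, np.float64(67.2)), (55, np.float64(65.8))]
top 60 [(-55, np.float64(nan)), (-30, np.float64(nan)), (0, np.float64(nan)), (30, np.float64(68.5)), (55, np.float64(65.9))]
top 110 [(-55, np.float64(nan)), (-30, np.float64(nan)), (0, np.float64(nan)), (30, np.float64(67.5)), (55, np.float64(66.6))]
```

Lid flat at 66 mm, so it's fully closed. Retreating.

Request:
move_arm:
  increments: "0 0 5 0 0 0 255; 0 0 10 0 0 0 255; 0 0 20 0 0 0 255; 0 0 25 0 0 0 255; 0 0 25 0 0 0 255; 0 0 25 0 0 0 255; 0 0 0 0 0 0 255; 0 0 0 0 0 0 255"

```text
time: 19.42
position: [0.5115, -0.1213, 0.1719]
tool_rot: [-0.457, -3.108, -0.001]
ft_force: [-0.3, 0.4, -0.8]
grip_width: 0.008
grip_force: 0.0
```

```bash
python3 chk.py 2>/dev/null | head -6; python3 -c "
from bench import ctrl
print(ctrl.close_job())"
```

```text
19.4167 [ 511.5 -121.3  171.9] [-0.3  0.4 -0.8]
-26.74822953793255 26.365129554281527
scene -110 [(-55, np.float64(64.6)), (-30, np.float64(65.5)), (0, np.float64(65.4)), (30, np.float64(65.6)), (55, np.float64(64.7))]
scene -60 [(-55, np.float64(64.4)), (-30, np.float64(65.9)), (0, np.float64(65.9)), (30, np.float64(65.8)), (55, np.float64(64.5))]
scene 60 [(-55, np.float64(64.5)), (-30, np.float64(65.8)), (0, np.float64(65.7)), (30, np.float64(65.7)), (55, np.float64(64.5))]
scene 110 [(-55, np.float64(64.2)), (-30, np.float64(65.6)), (0, np.float64(65.6)), (30, np.float64(65.4)), (55, np.float64(64.3))]
the job is handed in; nothing more can be done
None
```

The blue pipette is in its bed in the case, the lid measures fully closed, the arm is clear, and the job was handed in at about 19.4 s (no verdict was returned).

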